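Open the ratchet bar clamp on the glue-up jig

TASK

The glue has set, so open the bar clamp: press the yellow thumb plate on the red sliding jaw down to free the ratchet and, keeping it pressed, push the jaw back along its bar, away from the glued-up blank, until it is fully home against the wooden saddle block. Only press and push with the fingertips: the blank stays lying where it is on its bearers, everything else on the bench and the jig stays put, and nothing is gripped or lifted.

Things in the scene. Friction and masses are not known exactly. Their poses are not given: they have to be found in the camera images.
- jig: Glue-up jig fixed to the bench: plywood base 210 mm (its x) by 485 mm (its y), 12 mm thick, a wooden saddle block near each end, two bearers along y. Origin on the bench top under the bar, z up. The clamp bar (16 mm wide, 40 to 68 mm above the bench, teeth below) runs along the jig's y at x = 0. The jaw opens towards jig -y; the blank and fixed tail jaw lie towards +y.
- thumb_plate (a point): Centre of the top of the yellow ribbed thumb plate on the sliding jaw, 40 mm across the bar by 53 mm along it, level, 85 mm above the bench when up; it moves with the jaw and the press. It is the floor of a pocket open at both sides and above: a wall stands 28 mm from its centre towards jig -y (push_face) and 30 mm towards +y (jaw plate, 52 mm wide, top 112 mm above the bench).
- push_face (a point): Middle of the upright front face of the red push block on the sliding jaw, which looks to jig +y, over the thumb plate: 48 mm wide, from the plate up to 118 mm above the bench; this point is 102 mm above it. Pushing here towards jig -y moves the jaw.
- release (a joint): Travel of the thumb plate in m: 0 up, ratchet engaged; 0.009 pressed fully down on its stop. It springs back by itself: 2.5 N to start, 4 N at 0.0045, 6 N fully down. From 0.0045 on the pawl is clear of the teeth and the jaw runs freely; if less, it blocks the jaw from moving back. When let go the pawl may sit on a tooth: then it reads up to 0.005.
- jaw (a joint): Travel of the red sliding jaw along the bar in m: 0 at the start, clamped on the blank, growing as the jaw is pushed back towards the jig's -y. Drag about 3 N while the ratchet is released.
- jaw_rear (a point): Centre of the rear end face of the sliding jaw, 75 mm above the bench: the face that comes to rest on the saddle block. It lies 50 mm from the thumb plate's centre towards the jig's -y.
- block_face (a point): Point on the face of the saddle block that looks at the sliding jaw, above the bar, 75 mm above the bench; the block is 90 mm wide, 28 mm thick, and its top is 85 mm above the bench. The jaw is fully home when jaw_rear touches this face, 100 to 160 mm from where it starts.
- blank: Glued-up wooden blank of three staves, 200 mm (its x) by 100 mm (its y, along the bar) by 22 mm thick, lying loose on the bearers between the tail jaw and the sliding jaw, its underside 74 mm above the bench. Origin at the centre of the underside. It stays there.
- caul: Bystander: dark hardwood caul block 28 x 75 x 18 mm on the jig's base beside the bar. Origin at the centre of the underside.
- brush: Bystander: glue brush 150 mm long with an orange handle, lying on the jig's base on the other side of the bar. Origin at the middle of the underside.
- mallet: Bystander: wooden joiner's mallet 300 mm long, head 62 x 125 x 58 mm, lying on the bench. Origin under the middle of the head; the handle runs along its -x.
- tape: Bystander: yellow tape measure 72 x 40 x 66 mm. Origin at the centre of the underside.
- glue: Bystander: white glue bottle, 64 mm across, 180 mm tall, standing. Origin at the centre of the underside.
- screwtin: Bystander: open steel tin, 76 mm across, 60 mm tall. Origin at the centre of the underside.
- trysquare: Bystander: try square with a dark wooden stock 130 mm long and a 200 mm steel blade, lying on the bench. Origin under the middle of the blade.
- spareclamp: Bystander: small black and orange one-handed bar clamp, 340 mm long, lying on the bench. Origin under the end of the bar that carries the fixed jaw.
Not all that is in view belongs to the job. There is more than one size of the blank; the job needs the largest.

How it is judged:
By the outcome, as a careful person would: the job done as asked, in the order asked, and still so for the second after the job is handed in, with the robot touching nothing.
It also fails if it takes over 38 s, if anything falls off the work surface, if the arm or the gripper's body presses on something with over 40 N, if the wrist force passes 120 N, or if a joint passes its speed limit or range.

ROBOT

A 7-joint arm with a two-finger parallel gripper is mounted at the origin on the work surface. World frame = base frame: x ahead of the robot, y to its left, z up, the work surface at z = 0. Lengths are in m, angles in rad, forces in N, time in s.
With the tool pointing down it reaches from about 0.4 to 0.85 m from the base axis. Payload 10.4 kg.
Tool frame: the origin (TCP) lies midway between the tips of the shut fingers; the grasp point (between the pads) lies 19 mm behind it; z points along the fingers, x is the direction in which the jaws open and shut, and the axes are right-handed (so a half turn about z gives the same grasp; the last joint's range is limited). The gripper opens to 85 mm and grips with 20 to 120 N. Pads are 22 mm wide; open, the fingers measure 114 mm over their backs; the gripper's body (76 mm by 85 mm) begins 54 mm behind the grasp point. The pads swing forward as they close: fully open they stand 13 mm farther back than shut.
Start: joints at [1.156, 0.332, -0.065, 1.46, 0.022, 1.35, -0.088], TCP at [0.239, -0.578, 0.196] pointing down, gripper open.
Joint ranges: [-2.6, 2.6], [-0.5, 2.12], [-1.47, 1.34], [0.16, 2.42], [-1.27, 4.41], [0.06, 2.06], [-2.6, 2.6]. Speed limits (rad/s): [2.22, 2.22, 2.79, 2.79, 3.14, 3.14, 3.14].

INTERFACE

Orientations are given as a unit quaternion [x, y, z, w].
In Python, from workcell import manip, cams gives the robot as it stands.
- The arm moves only by the tool move_arm, never from a script. Its argument "moves" is a list of rows, each a list of 7 numbers: the turn, a rotation vector about the tool's x, y, z in degrees, then the shift along the tool's x, y, z in m, then the finger opening in m, from 0 to 0.0854. A call has 1 to 10 rows; each row is the pose to reach, as a shift and turn from the pose commanded when the call began, along the tool's axes at that moment; what a row does not reach only later rows make up. A row lasts 1/10 s, in which the tool goes at most 50 mm and 8.59 degrees, less where a joint would pass 70% of its speed; a pose out of reach is approached as far as the arm can. A call with a gripper value outside its range is refused whole. The fingers move at their own pace and stop on an object; "grip_force" is the grip in N (left out, the last holds). Time passes only in rows, so rows that repeat a pose let the fingers close. It gives the time, the measured TCP pose, the force and the opening at its end, in the units of the state.
- manip.get_obs(): the state, without advancing time (a new reading comes with each control period).
- cams.camera(name): name is "scene" or "top"; returns the picture (384x512x3 uint8, red, green, blue); there is no depth.
- cams.camera_params(name): a dict with "fx", "fy", "cx", "cy" (pixels), "xyz" and "rotation" of the camera in the world. Camera axes: x right, y up, looking along -z (the intrinsics and any distortion apply to the point x, -y, -z); pixel columns grow to the right and rows downward; lengths in m; the calibration is good to about 2 mm. A picture is of the moment at which its call begins. camera_params takes no time and is no camera call.
- manip.hand_in(): hands the job in, once; it reports no verdict.
The state is a dict: "clock": time; "joint_pos": joint angles; "joint_velocities": joint speeds; "tau": joint torques, N m; "position": TCP position; "ee_rot": TCP orientation; "ft_force": force on the tool from outside, world axes, zero at the start; "torque": the same for the moment, N m; "grip_width": opening from 0.0 (shut) to 1.0 (fully open).
Only numpy, scipy, OpenCV 4.12 (cv2) and the standard library are available. Lean on these libraries where they do the work, as an engineer would, in place of code of your own. Each camera call takes 0.05 s, during which the arm holds its last target. There are 200 camera calls.

## Working session

There is one attempt and no reset: what is moved stays moved. The work goes in short steps, Python scripts to look and compute and a tool call to move; the robot and the scene stay as the last step left them, time stands still between calls to the robot, and variables do not carry over. Pictures are saved under pics/ and viewed, about 8 in all and at most 12, crops included, and the job is handed in when it is done.

Besides the shell and the picture viewer there is one more tool, called after "Request:" by a JSON object that holds its "fn" and its "kwargs", one argument or row to a line. move_arm: Moves the arm, as the interface text tells. Its arguments: {"type":"object","properties":{"moves":{"type":"array","items":{"type":"array","items":{"type":"number"}}},"grip_force":{"type":"number"}},"required":["moves"]}

```bash
ls; mkdir -p pics; python3 - <<'E'
from workcell import manip, cams
import cv2
for n in ("scene","top"):
    im=cams.camera(n); cv2.imwrite(f"pics/{n}0.png",cv2.cvtColor(im,cv2.COLOR_RGB2BGR))
    print(n,cams.camera_params(n))
print(manip.get_obs())
a=cv2.imread("pics/scene0.png");b=cv2.imread("pics/top0.png")
E
```

```text
pics
scene {'fx': 427.74281685511863, 'fy': 427.74281685511863, 'cx': 253.95602692503326, 'cy': 191.71854695717795, 'xyz': array([1.67880248, 0.48377697, 0.880968  ]), 'rotation': array([0.26565843, 0.40356965, 0.74005533, 0.46784104])}
top {'fx': 398.1108129353636, 'fy': 398.1108129353636, 'cx': 261.345455036772, 'cy': 192.81222676217178, 'xyz': array([0.23248372, 0.00242421, 1.63277162]), 'rotation': array([-0.07600879,  0.07959382,  0.73206997, -0.67228048])}
{'clock': 0.1, 'joint_pos': array([ 1.15636702,  0.33281615, -0.06468002,  1.46086004,  0.02159376,
        1.34992436, -0.0884954 ]), 'joint_velocities': array([ 0.00071455, -0.00240509, -0.00046458, -0.0018169 ,  0.00142324,
       -0.00180029,  0.00040523]), 'tau': array([ 1.60483596e-03, -6.26743484e+01,  4.94275347e-02, -3.92433035e+01,
        1.64637604e-02,  6.91871624e-03,  1.84309238e-05]), 'position': array([ 0.23850999, -0.57727552,  0.19478952]), 'ee_rot': array([ 8.31228749e-01, -5.55930153e-01, -5.61970006e-04, -3.39257764e-04]), 'ft_force': array([ 0.28910846, -0.22386283, -0.33486222]), 'torque': array([-0.01463433, -0.04806462,  0.02572076]), 'grip_width': 1.0006220887792405}
```

View pics/scene0.png

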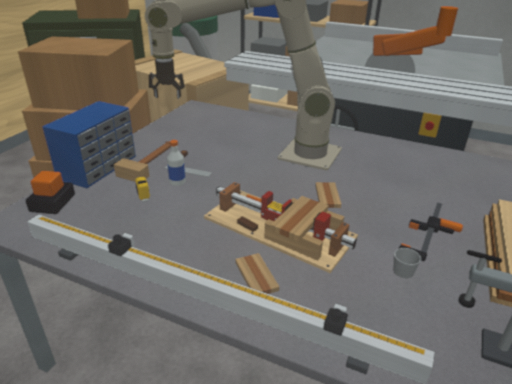

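View pics/top0.png

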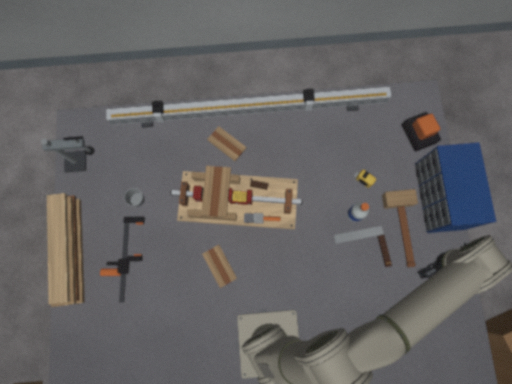

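The scene view shows the jig at (280,222) with the yellow plate near (272,207). In the top view the jig is at (238,200), the blank at (215,192), the plate at (239,197) and the home saddle block at (289,201).

Could be mistaken for the target:
- **Thumb plate:** yellow plate (239,197), yellow tape measure (367,178), or the orange brush handle (270,218).
- **Blank:** the largest one, clamped at (215,192), or small offcuts at (227,142) and (219,266).
- **Red jaw:** the tail jaw at (197,194) is fixed. The sliding jaw is at (228–248,197).

I choose the yellow plate at (239,197).

```bash
cat > h.py <<'E'
import numpy as np, cv2
from scipy.spatial.transform import Rotation as R
from workcell import manip, cams
def ray(n,uv):
    p=cams.camera_params(n); u,v=uv
    d=R.from_quat(p['rotation']).apply([(u-p['cx'])/p['fx'],-(v-p['cy'])/p['fy'],-1]); return np.array(p['xyz']),d
def onz(n,uv,z):
    o,d=ray(n,uv); return o+d*(z-o[2])/d[2]
def proj(n,P):
    p=cams.camera_params(n); q=R.from_quat(p['rotation']).inv().apply(np.array(P)-p['xyz'])
    return np.array([p['cx']-p['fx']*q[0]/q[2], p['cy']+p['fy']*q[1]/q[2]])
def snap(n,f):
    im=cv2.cvtColor(cams.camera(n),cv2.COLOR_RGB2BGR); cv2.imwrite(f"pics/{f}.png",im); return im
E
python3 - <<'E'
from h import *
a=cv2.imread("pics/top0.png");b=cv2.imread("pics/scene0.png")
c=cv2.resize(a[165:235,170:305],None,fx=5.8,fy=5.8,interpolation=cv2.INTER_CUBIC)[:400,:783]
d=cv2.resize(b[180:265,200:360],None,fx=4.8,fy=4.8,interpolation=cv2.INTER_CUBIC)
cv2.imwrite("pics/c1.png",c);cv2.imwrite("pics/c2.png",d)
for n,im,box in(("top",a,(170,165,305,235)),("scene",b,(200,180,360,265))):
    h=cv2.cvtColor(im,cv2.COLOR_BGR2HSV)
    for nm,lo,hi in(("yel",(20,130,90),(32,255,255)),("redA",(0,150,50),(6,255,200)),("redB",(172,150,50),(180,255,200))):
        m=cv2.inRange(h,lo,hi);mm=np.zeros_like(m);x0,y0,x1,y1=box;mm[y0:y1,x0:x1]=m[y0:y1,x0:x1]
        k,l,s,ce=cv2.connectedComponentsWithStats(mm)
        for i in range(1,k):
            if s[i,4]>12: print(n,nm,s[i],ce[i].round(1))
# base outline
h=cv2.cvtColor(a,cv2.COLOR_BGR2HSV);m=cv2.inRange(h,(10,60,120),(28,255,255));mm=m*0;mm[165:235,170:305]=m[165:235,170:305]
pts=cv2.findNonZero(cv2.morphologyEx(mm,cv2.MORPH_OPEN,np.ones((3,3))))
r=cv2.minAreaRect(pts);bx=cv2.boxPoints(r);print(r)
W=np.array([onz("top",p,.012) for p in bx]);print(bx,W.round(4),np.linalg.norm(np.diff(W,axis=0),axis=1))
E
```

```text
top yel [233 191  13  11 122] [239. 196.]
top redA [194 187   7  12  71] [197.1 192.6]
top redA [229 190   3  12  18] [229.9 195.3]
top redA [246 191   5  12  38] [248.6 196.8]
scene yel [267 202  15  10  91] [275.1 206.1]
scene redA [263 192   9   6  28] [267.2 194.8]
scene redA [283 201   8   7  20] [286.2 203.8]
scene redA [316 212  14  10  92] [322.8 216.9]
((237.773681640625, 196.0932159423828), (116.76101684570312, 56.60477066040039), 4.184916019439697)
[[177.48344 220.05978]
 [181.61421 163.60593]
 [298.0639  172.12665]
 [293.93317 228.5805 ]] [[ 0.5101  0.332   0.012 ]
 [ 0.7507  0.3052  0.012 ]
 [ 0.671  -0.1833  0.012 ]
 [ 0.4344 -0.1415  0.012 ]] [0.24200728 0.49493379 0.24027948]
```

View pics/c1.png

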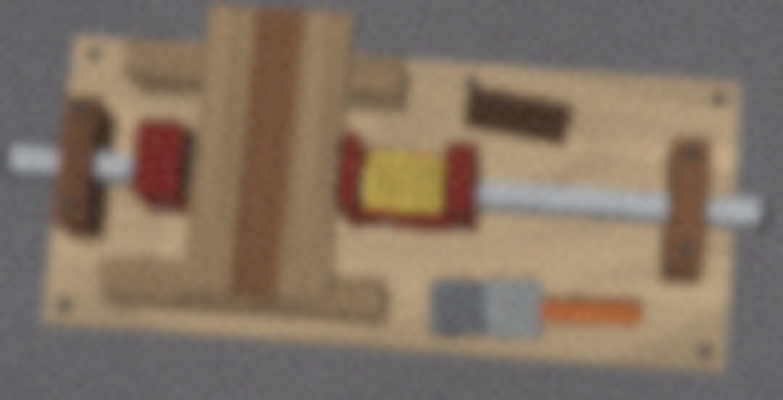

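View pics/c2.png

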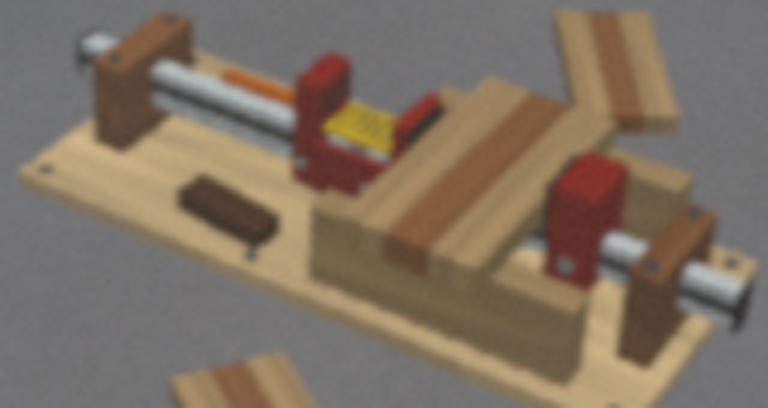

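The top crop shows the plate at c1 (403,183) between the push block (460,185) and the jaw plate (350,180), with the home block top spanning (688,137)–(688,280). The scene crop confirms this. Next I fit the jig pose.

```bash
python3 - <<'E'
from h import *
f=lambda x,y:(170+(x+.5)/5.8-.5,165+(y+.5)/5.8-.5)
g=lambda x,y:(200+(x+.5)/4.8-.5,180+(y+.5)/4.8-.5)
C=np.array([onz("top",f(*p),.012) for p in((72,35),(742,82),(722,372),(40,325))]);print(C.round(4))
print("sides",np.linalg.norm(C-np.roll(C,-1,0),axis=1))
Cs=np.array([onz("scene",g(*p),.012) for p in((20,172),(758,262))]);print("scene corners",Cs.round(4))
B=[onz("top",f(*p),.068) for p in((10,158),(762,210),(480,193),(665,203))]
for v in(B[1]-B[0],B[3]-B[2],C[1]-C[0],C[2]-C[3]): print("dir",v.round(4),np.degrees(np.arctan2(v[1],v[0])))
print("bar",np.round(B,4))
print("plate top",onz("top",f(403,183),.085).round(4),"scene",onz("scene",g(362,127),.085).round(4))
print("plate mask",onz("top",(239,196),.085).round(4),onz("scene",(275.1,206.1),.085).round(4))
print("block top face",[onz("top",f(*p),.085).round(4) for p in((688,137),(688,280),(668,208),(708,208))])
print("push block top front edge",[onz("top",f(*p),.118).round(4) for p in((447,145),(447,215),(476,145),(476,215))])
print("scene push top edge",[onz("scene",g(*p),.118).round(4) for p in((350,70),(325,85))])
E
```

```text
[[ 0.7196  0.3048  0.012 ]
 [ 0.6426 -0.178   0.012 ]
 [ 0.4337 -0.142   0.012 ]
 [ 0.5082  0.3362  0.012 ]]
sides [0.48892285 0.2119224  0.48388731 0.213756  ]
scene corners [[ 0.641  -0.1764  0.012 ]
 [ 0.5095  0.334   0.012 ]]
dir [-0.0813 -0.517   0.    ] -98.94141576619515
dir [-0.018  -0.1269  0.    ] -98.06058812555925
dir [-0.077  -0.4828  0.    ] -99.06457294481808
dir [-0.0744 -0.4781  0.    ] -98.84689686532816
bar [[ 0.6177  0.341   0.068 ]
 [ 0.5363 -0.176   0.068 ]
 [ 0.5649  0.0172  0.068 ]
 [ 0.547  -0.1097  0.068 ]]
plate top [0.5728 0.0691 0.085 ] scene [0.5779 0.0634 0.085 ]
plate mask [0.5734 0.0693 0.085 ] [0.578  0.0637 0.085 ]
block top face [array([ 0.5884, -0.1288,  0.085 ]), array([ 0.4891, -0.1189,  0.085 ]), array([ 0.5399, -0.1102,  0.085 ]), array([ 0.5376, -0.1375,  0.085 ])]
push block top front edge [array([0.5892, 0.0363, 0.118 ]), array([0.5412, 0.0399, 0.118 ]), array([0.5875, 0.0168, 0.118 ]), array([0.5396, 0.0206, 0.118 ])]
scene push top edge [array([0.5622, 0.0464, 0.118 ]), array([0.5874, 0.0384, 0.118 ])]
```

Top and scene views agree to about 5 mm: plate ≈ (0.574, 0.068), bar heading −98.95°, block face y ≈ −0.11, travel ≈ 130 mm. Next I work out the approach in tool axes.

```bash
cat >> h.py <<'E'
YAW=-8.95
def goal():  # tool x = jig +x, tool z down
    a=np.radians(YAW); x=np.array([np.cos(a),np.sin(a),0]); z=np.array([0,0,-1.]); return R.from_matrix(np.c_[x,np.cross(z,x),z])
def to(P,rot=True):
    o=manip.get_obs(); T=R.from_quat(o['ee_rot']); s=T.inv().apply(np.array(P)-o['position'])
    print("turn",np.degrees((T.inv()*goal()).as_rotvec()).round(2),"shift",s.round(4)," at",o['position'].round(4),"F",o['ft_force'].round(2),"t",round(o['clock'],2),"w",round(float(o['grip_width']),3))
E
python3 - <<'E'
from h import *
to([.573,.062,.30])
E
```

```text
turn [-4.00e-02  7.00e-02 -5.86e+01] shift [-0.4632 -0.5533 -0.1046]  at [ 0.2385 -0.5773  0.1948] F [ 0.29 -0.22 -0.33] t 0.1 w 1.001
```

Request:
{"fn": "move_arm", "kwargs": {
  "moves": [
    [0,0,0,0,0,-0.04,0],
    [0,0,0,0,0,-0.08,0],
    [0,0,-4,-0.029,-0.035,-0.105,0],
    [0,0,-8,-0.058,-0.069,-0.105,0],
    [0,0,-12,-0.087,-0.104,-0.105,0],
    [0,0,-16,-0.116,-0.138,-0.105,0],
    [0,0,-20,-0.145,-0.173,-0.105,0],
    [0,0,-24,-0.174,-0.207,-0.105,0],
    [0,0,-28,-0.203,-0.242,-0.105,0],
    [0,0,-32,-0.232,-0.277,-0.105,0]
  ],
  "grip_force": 40
}}

```text
clock: 1.1
position: [0.4065, -0.2557, 0.3004]
ee_rot: [0.953, -0.304, -0.0, 0.0]
ft_force: [0.3, 0.1, 0.6]
grip_width: -0.006
```

```bash
python3 - <<'E'
from h import *
to([.573,.062,.30])
E
```

```text
turn [ 2.000e-02  1.000e-02 -2.645e+01] shift [-4.820e-02 -3.554e-01  3.000e-04]  at [ 0.4065 -0.2557  0.3004] F [0.26 0.13 0.59] t 1.1 w -0.006
```

Request:
{"fn": "move_arm", "kwargs": {
  "moves": [
    [0,0,-4,-0.006,-0.04,0,0],
    [0,0,-8,-0.012,-0.085,0,0],
    [0,0,-12,-0.018,-0.13,0,0],
    [0,0,-16,-0.024,-0.175,0,0],
    [0,0,-20,-0.03,-0.22,0,0],
    [0,0,-24,-0.036,-0.265,0,0],
    [0,0,-26.4,-0.042,-0.31,0,0],
    [0,0,-26.4,-0.048,-0.355,0,0],
    [0,0,-26.4,-0.048,-0.355,0,0],
    [0,0,-26.4,-0.048,-0.355,0,0]
  ]
}}

```text
clock: 2.1
position: [0.5733, 0.0604, 0.2997]
ee_rot: [0.997, -0.079, -0.001, -0.0]
ft_force: [-0.3, -0.9, 0.2]
grip_width: 0.001
```

```bash
python3 - <<'E'
from h import *
to([.573,.062,.14])
E
```

```text
turn [-0.02  0.09 -0.06] shift [-0.0003 -0.0014  0.1597]  at [0.5733 0.0604 0.2997] F [-0.34 -0.87  0.19] t 2.1 w 0.001
```

Request:
{"fn": "move_arm", "kwargs": {
  "moves": [
    [0,0,0,0,-0.001,0.04,0],
    [0,0,0,0,-0.001,0.08,0],
    [0,0,0,0,-0.001,0.12,0],
    [0,0,0,0,-0.001,0.15,0],
    [0,0,0,0,-0.001,0.165,0],
    [0,0,0,0,-0.001,0.165,0],
    [0,0,0,0,-0.001,0.165,0]
  ]
}}

```text
clock: 2.8
position: [0.5743, 0.0598, 0.137]
ee_rot: [0.997, -0.08, 0.001, -0.0]
ft_force: [0.8, 0.7, 0.0]
grip_width: -0.002
```

```bash
python3 - <<'E'
from h import *
to([.573,.062,.10])
im=snap("scene","s1");b=snap("top","t1")
d=cv2.resize(im[170:240,235:335],None,fx=6,fy=6,interpolation=cv2.INTER_CUBIC)
cv2.imwrite("pics/s1c.png",d)
E
```

```text
turn [-0.01 -0.09 -0.25] shift [-0.0017 -0.0019  0.0369]  at [0.5743 0.0598 0.137 ] F [0.8  0.72 0.02] t 2.8 w -0.002
```

View pics/s1c.png

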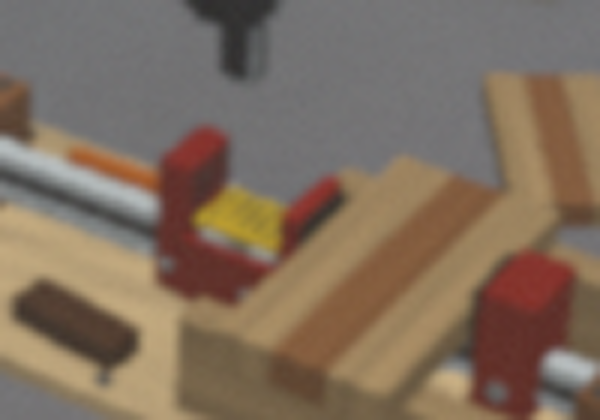

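The shut fingertips are at crop (238,78), above and behind the plate at (240,220). I'm checking that offset against the projection.

```bash
python3 - <<'E'
from h import *
p=manip.get_obs()['position']; print("tcp proj",proj("scene",p),proj("top",p),"seen scene",235+238/6,170+78/6)
print("plate proj",proj("scene",[.574,.068,.085]),"seen",235+240/6,170+220/6)
b=cv2.imread("pics/top0.png");t=cv2.imread("pics/t1.png")
cv2.imwrite("pics/t1c.png",cv2.resize(t[140:240,170:305],None,fx=5.8,fy=5.8,interpolation=cv2.INTER_CUBIC))
E
```

```text
tcp proj [275.19256442 192.01967024] [240.52349713 192.59886731] seen scene 274.6666666666667 183.0
plate proj [276.7628354  205.81872392] seen 275.0 206.66666666666666
```

View pics/t1c.png

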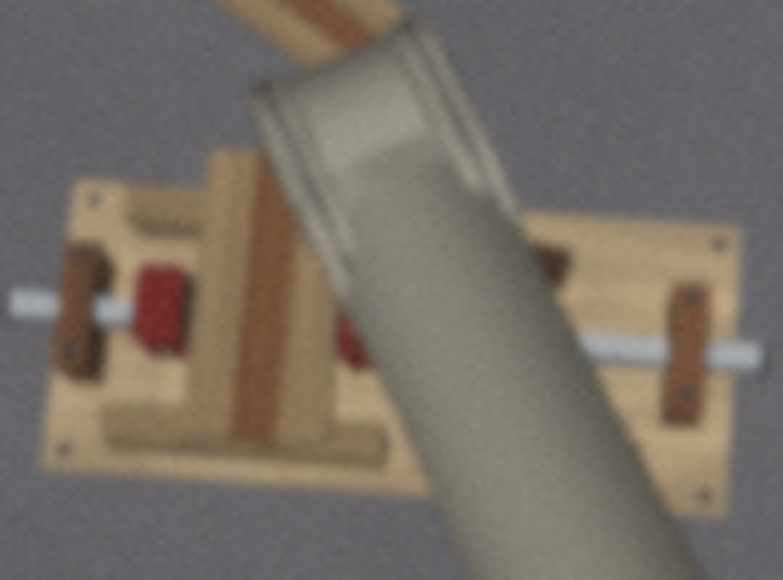

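The visible dark finger ends 9 px short of the TCP projection. The tips may be grey against the grey bench, so I check with a difference image.

```bash
python3 - <<'E'
from h import *
a=cv2.imread("pics/scene0.png").astype(int);s=cv2.imread("pics/s1.png").astype(int)
d=np.abs(cv2.GaussianBlur(a.astype(np.float32),(3,3),0)-cv2.GaussianBlur(s.astype(np.float32),(3,3),0)).sum(2)
for r in range(172,204): print(r,d[r,264:288].astype(int))
E
```

```text
172 [  0   9  37  87 137 167 182 192 194 192 192 194 194 187 167 130  83  40
  12   1   0   1   1   0]
173 [  1   1  15  45  79 106 130 158 182 190 191 190 185 170 138  91  45  17
   4   0   0   0   0   0]
174 [  1   0   5  16  28  43  67 111 160 186 191 181 162 138 109  67  26   5
   0   1   0   0   0   0]
175 [  0   1   1   2   3   8  29  80 141 180 188 172 137 106  86  57  22   3
   0   0   0   0   0   0]
176 [  0   0   0   1   1   0  20  72 136 176 186 165 122  88  74  52  21   2
   0   0   0   1   1   0]
177 [  1   1   0   1   1   0  19  73 137 178 186 163 116  81  68  49  20   2
   0   0   0   1   1   0]
178 [  1   1   0   1   1   0  19  71 137 179 185 159 112  76  64  47  19   4
   1   0   0   1   0   0]
179 [  1   0   0   1   2   0  19  71 137 178 182 154 104  69  61  45  18   3
   0   0   2   1   0   0]
180 [  0   0   0   0   0   1  20  69 133 174 181 152 100  67  60  44  17   1
   2   3   2   2   1   1]
181 [  0   0   1   0   0   2  16  57 113 156 171 148  99  67  58  41  15   1
   2   4   3   2   1   1]
182 [  0   0   1   1   1   0   7  32  71 110 133 122  88  61  47  29  
[... 514 characters left out ...]
91 [1 1 0 0 0 0 0 2 0 1 1 1 0 1 1 1 0 1 2 1 1 0 0 0]
192 [1 3 2 1 1 1 1 2 0 2 0 1 1 0 0 1 0 1 2 2 1 1 0 0]
193 [0 2 2 1 2 2 1 0 0 2 1 1 1 1 2 3 1 0 0 1 2 3 2 0]
194 [1 1 1 2 4 3 1 1 0 0 0 0 2 3 4 4 2 1 0 0 1 3 3 0]
195 [2 2 2 2 4 3 1 1 0 1 1 0 1 3 3 2 2 2 2 1 1 1 1 1]
196 [2 3 1 1 2 2 2 1 0 0 1 1 0 1 1 1 1 2 2 2 2 1 0 0]
197 [2 3 1 0 1 1 0 1 1 1 0 1 1 1 1 0 0 1 1 0 1 2 1 0]
198 [3 2 1 0 0 1 1 2 1 1 0 2 2 1 0 0 0 2 2 1 1 1 1 2]
199 [2 1 1 1 0 0 1 1 0 1 3 3 3 1 1 1 2 3 3 2 2 1 1 2]
200 [1 1 1 0 0 2 2 1 1 2 3 2 1 1 1 1 2 1 1 1 1 1 1 1]
201 [1 2 2 1 0 1 1 0 1 1 2 0 0 0 1 1 0 0 0 0 1 2 0 3]
202 [1 2 2 1 0 1 1 1 2 1 2 1 1 1 1 1 2 1 0 1 2 2 1 3]
203 [1 1 1 1 1 1 1 1 2 2 3 3 1 1 2 1 1 1 1 1 1 1 1 2]
```

```bash
python3 - <<'E'
from h import *
P=np.array([.2385,-.5773,.195+.013]);x=np.array([.382,-.924,0])
for s in(-.05,0,.05): print("start tips",proj("scene",P+s*x),proj("top",P+s*x))
p=manip.get_obs()['position']
for dz in(0,.02,.03): print(dz,proj("scene",p+[0,0,dz]))
a=cv2.imread("pics/scene0.png");b=cv2.imread("pics/top0.png")
A=cv2.resize(a[60:110,130:200],(490,350),interpolation=cv2.INTER_CUBIC);B=cv2.resize(b[230:290,400:470],(308,350)[::1] if 0 else (310,265),interpolation=cv2.INTER_CUBIC)
B=cv2.copyMakeBorder(B,0,85,0,0,cv2.BORDER_CONSTANT);cv2.imwrite("pics/st.png",np.hstack([A,B]))
E
```

```text
start tips [180.32994769 105.96478224] [415.10433492 272.67911269]
start tips [168.76980048 105.61175647] [427.20610669 266.02666565]
start tips [157.22711415 105.25926393] [439.22462084 259.41998602]
0 [275.19256442 192.01967024]
0.02 [275.45245453 186.79502279]
0.03 [275.58390652 184.15240468]
```

View pics/st.png

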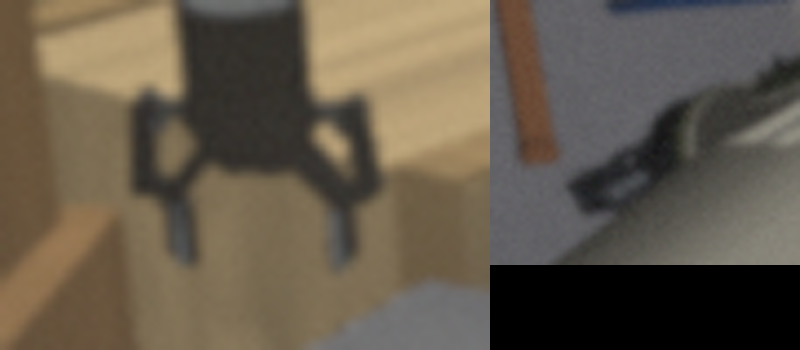

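At the start pose the open tips also sit about 8 px (~30 mm) high in the scene view, while the top view shows no sideways offset. So the real tips seem to be about 30 mm above the reported TCP. I'll descend slowly, watching the force.

Request:
{"fn": "move_arm", "kwargs": {
  "moves": [
    [0,0,0,-0.001,-0.001,0.01,0],
    [0,0,0,-0.001,-0.001,0.02,0],
    [0,0,0,-0.001,-0.001,0.03,0],
    [0,0,0,-0.001,-0.001,0.04,0],
    [0,0,0,-0.001,-0.001,0.04,0],
    [0,0,0,-0.001,-0.001,0.04,0]
  ]
}}

```text
clock: 3.5
position: [0.5726, 0.0614, 0.0952]
ee_rot: [0.997, -0.08, -0.0, 0.0]
ft_force: [0.0, -1.0, 0.6]
grip_width: -0.001
```

```bash
python3 - <<'E'
from h import *
to([.573,.062,.10])
a=cv2.imread("pics/scene0.png");s=snap("scene","s2")
d=np.abs(cv2.GaussianBlur(a.astype(np.float32),(3,3),0)-cv2.GaussianBlur(s.astype(np.float32),(3,3),0)).sum(2)
print("tip lowest rows",[(r,(d[r,255:300]>60).sum(),(255+np.flatnonzero(d[r,255:300]>60)).tolist()) for r in range(186,214)])
p=manip.get_obs()['position']
for dz in(0,.03): print(dz,proj("scene",p+[0,0,dz]))
cv2.imwrite("pics/s2c.png",cv2.resize(s[160:240,235:335],None,fx=7,fy=7,interpolation=cv2.INTER_CUBIC))
E
```

```text
turn [ 0.    0.03 -0.19] shift [ 0.0003 -0.0006 -0.0048]  at [0.5726 0.0614 0.0952] F [ 0.05 -1.04  0.57] t 3.5 w -0.001
tip lowest rows [(186, np.int64(8), [271, 272, 273, 274, 275, 276, 277, 278]), (187, np.int64(8), [271, 272, 273, 274, 275, 276, 277, 278]), (188, np.int64(7), [272, 273, 274, 275, 276, 277, 278]), (189, np.int64(8), [271, 272, 273, 274, 275, 276, 277, 278]), (190, np.int64(8), [271, 272, 273, 274, 275, 276, 277, 278]), (191, np.int64(8), [271, 272, 273, 274, 275, 276, 277, 278]), (192, np.int64(7), [272, 273, 274, 275, 276, 277, 278]), (193, np.int64(5), [273, 274, 275, 276, 277]), (194, np.int64(1), [275]), (195, np.int64(0), []), (196, np.int64(0), []), (197, np.int64(0), []), (198, np.int64(0), []), (199, np.int64(0), []), (200, np.int64(0), []), (201, np.int64(0), []), (202, np.int64(0), []), (203, np.int64(0), []), (204, np.int64(0), []), (205, np.int64(0), []), (206, np.int64(0), []), (207, np.int64(0), []), (208, np.int64(0), []), (209, np.int64(0), []), (210, np.int64(0), []), (211, np.int64(0), []), (212, np.int64(0), []), (213, np.int64(0), [])]
0 [275.20804797 202.50991582]
0.03 [275.59308846 194.89252193]
```

View pics/s2c.png

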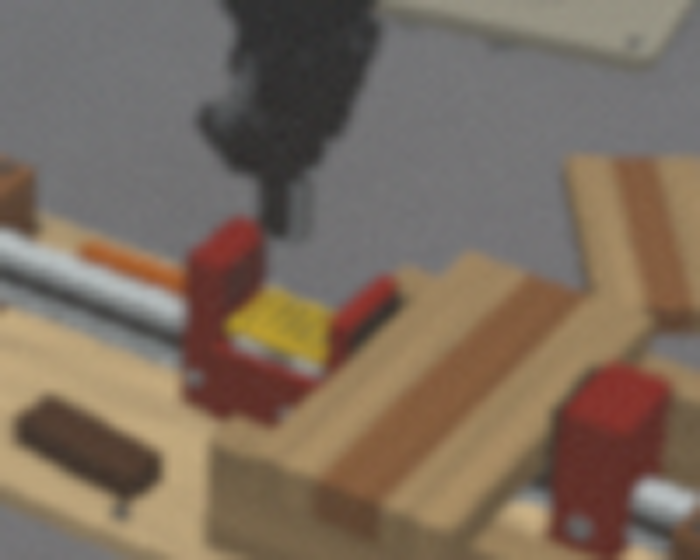

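The tip is at crop (277,235), over the pocket and clear of both walls. The row matches a tip about 30 mm above the reported TCP, so I continue slowly.

Request:
{"fn": "move_arm", "kwargs": {
  "moves": [
    [0,0,0,0,0,0.006,0],
    [0,0,0,0,0,0.012,0],
    [0,0,0,0,0,0.018,0],
    [0,0,0,0,0,0.024,0],
    [0,0,0,0,0,0.03,0],
    [0,0,0,0,0,0.03,0]
  ]
}}

```text
clock: 4.15
position: [0.5722, 0.0613, 0.0644]
ee_rot: [0.997, -0.08, -0.001, 0.0]
ft_force: [0.3, -0.1, 0.0]
grip_width: -0.003
```

```bash
python3 - <<'E'
from h import *
to([.573,.062,.055])
a=cv2.imread("pics/scene0.png");s=snap("scene","s3")
d=np.abs(cv2.GaussianBlur(a.astype(np.float32),(3,3),0)-cv2.GaussianBlur(s.astype(np.float32),(3,3),0)).sum(2)
for r in range(194,210):print(r,(255+np.flatnonzero(d[r,255:300]>60)).tolist())
p=manip.get_obs()['position']
for dz in(0,.03): print(dz,proj("scene",p+[0,0,dz]))
E
```

```text
turn [ 0.02  0.08 -0.2 ] shift [ 0.0007 -0.0008  0.0094]  at [0.5722 0.0613 0.0644] F [ 0.28 -0.11  0.01] t 4.15 w -0.003
194 [272, 273, 274, 275, 276, 277, 278]
195 [272, 273, 274, 275, 276, 277, 278]
196 [272, 273, 274, 275, 276, 277, 278]
197 [272, 273, 274, 275, 276, 277, 278]
198 [272, 273, 274, 275, 276, 277]
199 [272, 273, 274, 275, 276, 277]
200 [272, 273, 274, 275, 276, 277]
201 [273, 274, 275, 276, 277]
202 [274, 275]
203 []
204 []
205 []
206 []
207 []
208 []
209 []
0 [274.8466878  210.04009343]
0.03 [275.22311206 202.59745444]
```

Still no contact at the reported 0.064, which fits the 30 mm offset. I continue in small steps to touch.

Request:
{"fn": "move_arm", "kwargs": {
  "moves": [
    [0,0,0,0,0,0.003,0],
    [0,0,0,0,0,0.006,0],
    [0,0,0,0,0,0.009,0],
    [0,0,0,0,0,0.012,0],
    [0,0,0,0,0,0.012,0]
  ]
}}

```text
clock: 4.7
position: [0.5725, 0.0613, 0.053]
ee_rot: [0.997, -0.08, -0.0, 0.0]
ft_force: [-0.3, 0.2, -0.3]
grip_width: -0.001
```

```bash
python3 - <<'E'
from h import *
to([.573,.062,.055]); s=snap("scene","s4");to([.573,.062,.055])
cv2.imwrite("pics/s4c.png",cv2.resize(s[170:230,245:325],None,fx=8,fy=8,interpolation=cv2.INTER_CUBIC))
E
```

```text
turn [ 0.01  0.04 -0.2 ] shift [ 0.0004 -0.0008 -0.002 ]  at [0.5725 0.0613 0.053 ] F [-0.28  0.24 -0.3 ] t 4.7 w -0.001
turn [ 0.01  0.02 -0.2 ] shift [ 0.0003 -0.0007 -0.0017]  at [0.5726 0.0614 0.0533] F [0.18 0.97 0.58] t 4.75 w -0.002
```

View pics/s4c.png

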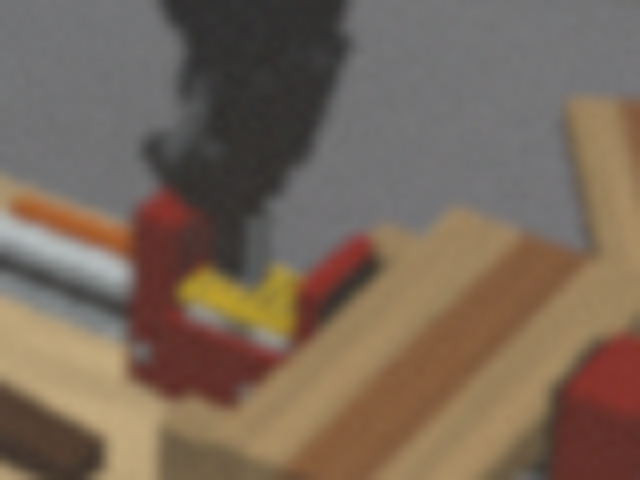

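The fingers now overlap the plate inside the pocket, with the tip at crop (245,280), between the push face (190,250) and the jaw plate (330,280). I keep going down to contact and press.

Request:
{"fn": "move_arm", "kwargs": {
  "moves": [
    [0,0,0,0,0,0.002,0],
    [0,0,0,0,0,0.004,0],
    [0,0,0,0,0,0.006,0],
    [0,0,0,0,0,0.006,0]
  ]
}}

```text
clock: 5.15
position: [0.5729, 0.0614, 0.0475]
ee_rot: [0.997, -0.08, 0.0, 0.0]
ft_force: [-0.9, -0.7, 2.5]
grip_width: -0.001
```

Request:
{"fn": "move_arm", "kwargs": {
  "moves": [
    [0,0,0,0,0,0.002,0],
    [0,0,0,0,0,0.004,0],
    [0,0,0,0,0,0.006,0],
    [0,0,0,0,0,0.006,0]
  ]
}}

```text
clock: 5.55
position: [0.573, 0.0614, 0.0414]
ee_rot: [0.997, -0.08, 0.0, -0.0]
ft_force: [-1.4, -0.5, 4.3]
grip_width: -0.001
```

Request:
{"fn": "move_arm", "kwargs": {
  "moves": [
    [0,0,0,0,0,0.002,0],
    [0,0,0,0,0,0.004,0],
    [0,0,0,0,0,0.005,0],
    [0,0,0,0,0,0.005,0]
  ]
}}

```text
clock: 5.95
position: [0.5736, 0.0614, 0.0398]
ee_rot: [0.997, -0.08, 0.001, 0.001]
ft_force: [-13.0, -3.5, 36.0]
grip_width: 0.0
```

On the stop at about 0.0405 reported. I ease off to a light press and start pushing along tool +y (jig −y).

Request:
{"fn": "move_arm", "kwargs": {
  "moves": [
    [0,0,0,0,0,-0.002,0],
    [0,0,0,0,0,-0.0025,0],
    [0,0,0,0,0.003,-0.0025,0],
    [0,0,0,0,0.006,-0.0025,0],
    [0,0,0,0,0.009,-0.0025,0],
    [0,0,0,0,0.012,-0.0025,0],
    [0,0,0,0,0.015,-0.0025,0],
    [0,0,0,0,0.018,-0.0025,0]
  ]
}}

```text
clock: 6.75
position: [0.5706, 0.0454, 0.0403]
ee_rot: [0.997, -0.079, 0.001, -0.001]
ft_force: [-2.3, 3.4, 10.8]
grip_width: -0.0
```

```bash
python3 - <<'E'
from h import *
to([.551,-.068,.0405])
E
```

```text
turn [-0.11 -0.09 -0.13] shift [-0.0014  0.115  -0.0005]  at [0.5706 0.0454 0.0403] F [-2.3   3.44 10.81] t 6.75 w -0.0
```

Request:
{"fn": "move_arm", "kwargs": {
  "moves": [
    [0,0,0,0,0.005,0,0],
    [0,0,0,0,0.01,0,0],
    [0,0,0,0,0.015,0,0],
    [0,0,0,0,0.02,0,0],
    [0,0,0,0,0.025,0,0],
    [0,0,0,0,0.03,0,0],
    [0,0,0,0,0.035,0,0],
    [0,0,0,0,0.04,0,0]
  ]
}}

```text
clock: 7.55
position: [0.5643, 0.0057, 0.0402]
ee_rot: [0.997, -0.079, 0.001, -0.001]
ft_force: [-3.4, 4.3, 13.4]
grip_width: 0.003
```

```bash
python3 - <<'E'
from h import *
to([.551,-.068,.0405])
s=snap("scene","s5")
cv2.imwrite("pics/s5c.png",cv2.resize(s[165:235,210:310],None,fx=6,fy=6,interpolation=cv2.INTER_CUBIC))
E
```

```text
turn [-0.1  -0.09 -0.13] shift [-0.0015  0.0749 -0.0004]  at [0.5643 0.0057 0.0402] F [-3.38  4.34 13.38] t 7.55 w 0.003
```

View pics/s5c.png

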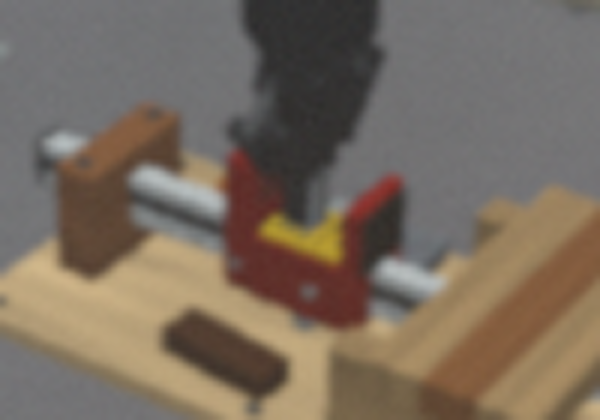

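The jaw is moving back with the plate held down: it is at crop (300,240), clear of the blank, and the saddle block is at (120,190). I continue.

Request:
{"fn": "move_arm", "kwargs": {
  "moves": [
    [0,0,0,0,0.006,0,0],
    [0,0,0,0,0.012,0,0],
    [0,0,0,0,0.018,0,0],
    [0,0,0,0,0.024,0,0],
    [0,0,0,0,0.03,0,0],
    [0,0,0,0,0.036,0,0],
    [0,0,0,0,0.042,0,0],
    [0,0,0,0,0.048,0,0],
    [0,0,0,0,0.054,0,0]
  ]
}}

```text
clock: 8.5
position: [0.5557, -0.0478, 0.0402]
ee_rot: [0.997, -0.079, 0.001, -0.001]
ft_force: [-2.8, 3.9, 13.8]
grip_width: 0.001
```

Request:
{"fn": "move_arm", "kwargs": {
  "moves": [
    [0,0,0,0,0.003,0,0],
    [0,0,0,0,0.006,0,0],
    [0,0,0,0,0.009,0,0],
    [0,0,0,0,0.012,0,0],
    [0,0,0,0,0.015,0,0],
    [0,0,0,0,0.018,0,0]
  ]
}}

```text
clock: 9.1
position: [0.5529, -0.0657, 0.0402]
ee_rot: [0.997, -0.079, 0.001, -0.001]
ft_force: [-2.8, 4.6, 13.4]
grip_width: -0.001
```

Request:
{"fn": "move_arm", "kwargs": {
  "moves": [
    [0,0,0,0,0.003,0,0],
    [0,0,0,0,0.006,0,0],
    [0,0,0,0,0.009,0,0]
  ]
}}

```text
clock: 9.4
position: [0.5522, -0.0732, 0.0402]
ee_rot: [0.997, -0.079, 0.001, -0.001]
ft_force: [0.3, 7.6, 9.3]
grip_width: 0.003
```

Request:
{"fn": "move_arm", "kwargs": {
  "moves": [
    [0,0,0,0,0.002,0,0],
    [0,0,0,0,0.004,0,0],
    [0,0,0,0,0.006,0,0]
  ]
}}

```text
clock: 9.7
position: [0.5517, -0.077, 0.0403]
ee_rot: [0.997, -0.078, 0.002, -0.003]
ft_force: [1.9, 17.6, 8.4]
grip_width: 0.001
```

Request:
{"fn": "move_arm", "kwargs": {
  "moves": [
    [0,0,0,0,0.002,0,0],
    [0,0,0,0,0.003,0,0],
    [0,0,0,0,0.003,0,0]
  ]
}}

```text
clock: 10.0
position: [0.5517, -0.0768, 0.0404]
ee_rot: [0.997, -0.077, 0.002, -0.004]
ft_force: [3.3, 21.6, 7.2]
grip_width: -0.002
```

```bash
python3 - <<'E'
from h import *
to([.551,-.085,.0405])
s=snap("scene","s6")
cv2.imwrite("pics/s6c.png",cv2.resize(s[165:235,200:300],None,fx=7,fy=7,interpolation=cv2.INTER_CUBIC))
E
```

```text
turn [-0.47 -0.2   0.16] shift [ 0.0005  0.0082 -0.0002]  at [ 0.5517 -0.0768  0.0404] F [ 3.35 21.6   7.18] t 10.0 w -0.002
```

View pics/s6c.png

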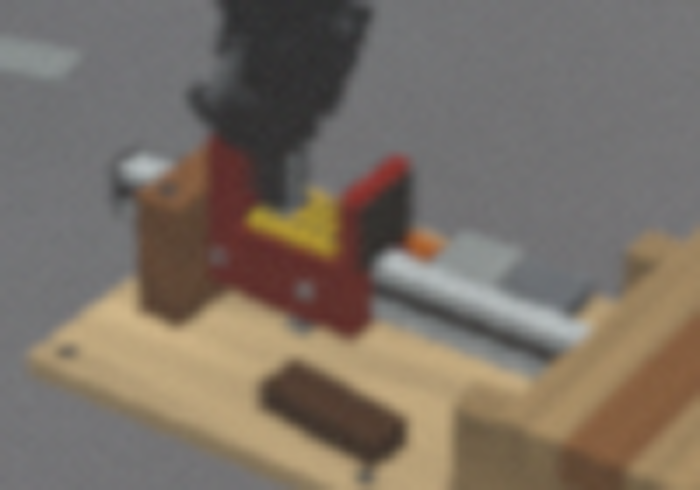

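The jaw's rear is against the saddle block at crop (210,200), and the push force rises to 21 N with no further motion. I ease the push, lift straight up, then retreat.

Request:
{"fn": "move_arm", "kwargs": {
  "moves": [
    [0,0,0,0,-0.0015,0,0],
    [0,0,0,0,-0.0025,0,0],
    [0,0,0,0,-0.0025,-0.004,0],
    [0,0,0,0,-0.0025,-0.008,0],
    [0,0,0,0,-0.0025,-0.014,0],
    [0,0,0,0,-0.0035,-0.022,0],
    [0,0,0,0,-0.006,-0.03,0],
    [0,0,0,0,-0.01,-0.045,0],
    [0,0,0,0,-0.011,-0.07,0],
    [0,0,0,0,-0.011,-0.11,0]
  ]
}}

```text
clock: 11.05
position: [0.5497, -0.0737, 0.1489]
ee_rot: [0.997, -0.08, -0.002, -0.0]
ft_force: [1.4, -0.2, -0.8]
grip_width: -0.005
```

Request:
{"fn": "move_arm", "kwargs": {
  "moves": [
    [0,0,0,0,0,-0.04,0],
    [0,0,0,0,0,-0.08,0],
    [0,0,0,-0.03,0.03,-0.12,0],
    [0,0,0,-0.06,0.07,-0.12,0],
    [0,0,0,-0.08,0.11,-0.12,0],
    [0,0,0,-0.09,0.15,-0.12,0],
    [0,0,0,-0.1,0.19,-0.12,0],
    [0,0,0,-0.11,0.23,-0.12,0],
    [0,0,0,-0.12,0.27,-0.12,0],
    [0,0,0,-0.12,0.27,-0.12,0]
  ]
}}

```text
clock: 12.05
position: [0.386, -0.3267, 0.2693]
ee_rot: [0.996, -0.084, -0.0, 0.001]
ft_force: [-1.3, 1.0, -0.3]
grip_width: -0.002
```

```bash
python3 - <<'E'
from h import *
to([.551,-.085,.0405])
s=snap("scene","s7");t=snap("top","t7")
A=cv2.resize(s[165:265,200:360],(800,500)[0:2],interpolation=cv2.INTER_CUBIC)
A=cv2.resize(A,(480,300));B=cv2.resize(t[165:235,170:305],(560,290),interpolation=cv2.INTER_CUBIC)
A=cv2.copyMakeBorder(A,0,0,0,80,cv2.BORDER_CONSTANT);cv2.imwrite("pics/f7.png",np.vstack([A,B]))
for n,im,o in(("top",t,"top0"),("scene",s,"scene0")):
    d=cv2.absdiff(im,cv2.imread(f"pics/{o}.png")).sum(2) if 0 else np.abs(im.astype(int)-cv2.imread(f"pics/{o}.png")).sum(2)
    m=cv2.morphologyEx((d>70).astype(np.uint8),cv2.MORPH_OPEN,np.ones((2,2)))
    k,l,st,ce=cv2.connectedComponentsWithStats(m);print(n,[x.tolist() for x in st[1:] if x[4]>8])
E
```

```text
turn [ 0.09  0.04 -0.7 ] shift [ 0.1223 -0.2663  0.2283]  at [ 0.386  -0.3267  0.2693] F [-1.28  0.96 -0.26] t 12.05 w -0.002
top [[302, 184, 79, 157, 904], [229, 189, 25, 18, 335], [261, 190, 26, 19, 345], [332, 193, 159, 150, 4624], [407, 197, 4, 5, 15], [403, 247, 100, 97, 2439], [267, 329, 6, 6, 14], [296, 333, 43, 47, 728], [350, 333, 54, 40, 1464], [284, 336, 16, 15, 138], [272, 339, 6, 5, 16], [242, 340, 15, 14, 80], [406, 343, 4, 10, 27], [252, 355, 28, 29, 528], [324, 358, 32, 26, 458]]
scene [[158, 0, 28, 11, 120], [191, 0, 21, 17, 294], [276, 0, 23, 42, 436], [298, 4, 6, 6, 24], [146, 8, 15, 21, 197], [159, 16, 23, 20, 223], [311, 16, 23, 71, 658], [184, 19, 26, 17, 219], [193, 36, 4, 6, 22], [167, 38, 6, 15, 48], [153, 40, 6, 8, 41], [186, 41, 3, 5, 10], [290, 43, 11, 5, 38], [186, 51, 27, 55, 938], [149, 54, 37, 44, 891], [291, 54, 10, 34, 211], [306, 97, 6, 13, 30], [330, 99, 3, 6, 12], [335, 100, 3, 12, 24], [231, 181, 11, 11, 65], [232, 189, 28, 26, 449], [261, 192, 32, 31, 547]]
```

View pics/f7.png

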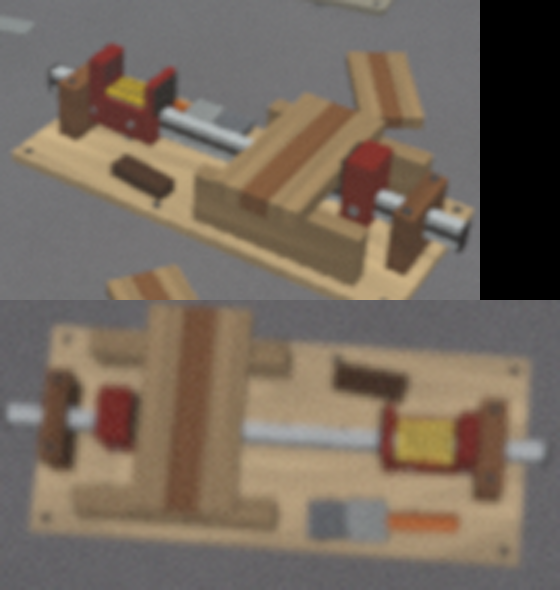

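```bash
python3 - <<'E'
from h import *
def yel(f,n,box):
    h=cv2.cvtColor(cv2.imread(f),cv2.COLOR_BGR2HSV);m=cv2.inRange(h,(20,130,90),(32,255,255));mm=m*0;x0,y0,x1,y1=box;mm[y0:y1,x0:x1]=m[y0:y1,x0:x1]
    k,l,s,c=cv2.connectedComponentsWithStats(mm);i=1+s[1:,4].argmax();return onz(n,c[i],.085),s[i]
a,_=yel("pics/top0.png","top",(170,165,305,235));b,s=yel("pics/t7.png","top",(170,165,305,235))
print(a,b,s,"travel",np.linalg.norm((a-b)[:2]))
u=np.array([-.1556,-.988]);print("rear y",b[:2]+.05*u)
c=cv2.imread("pics/t7.png")[186:212,258:298];cv2.imwrite("pics/z7.png",cv2.resize(np.hstack([c]),None,fx=16,fy=16,interpolation=cv2.INTER_CUBIC))
for z,f in((.085,[(288.1,200)]),): print([onz("top",p,z).round(4) for p in f])
E
```

```text
[0.57354519 0.06937161 0.085     ] [ 0.55322688 -0.06096921  0.085     ] [266 194  13  10 115] travel 0.13191498718497488
rear y [ 0.54544688 -0.11036921]
[array([ 0.5406, -0.1236,  0.085 ])]
```

```bash
python3 -c "
from workcell import manip
print(manip.hand_in())"
```

```text
the job is handed in; nothing more can be done
None
```

The clamp is open and the job is handed in, with about 12 s of the 38 s used. I pressed the thumb plate to its stop with shut fingertips and held it down while pushing the jaw back. At the block I lifted straight up and moved the arm clear.

**Last checks:**
- **Travel:** the jaw moved about 132 mm. Its rear works out at y ≈ −0.110, which matches the block face measured before the push (−0.110), to within the few-mm camera accuracy.
- **Hard stop:** with the plate still down, the push force rose to about 22 N with no further motion.
- **Nothing else moved:** on the jig, before-and-after pictures differ only where the jaw was and now is. One tiny difference near the mallet head, in the top view, is probably the arm's shadow. The arm never went near the mallet.

**Disagreements:**
- **Height:** the fingertips looked about 30 mm higher in the pictures than the reported position. First contact came about 36 mm lower than the given plate height. I relied on force for height, so this did not affect the job.
- **Press force:** it peaked briefly at 36 N down (about 38 N in all) at the fingertips when the plate met its stop. I eased it to about 11 N before pushing.
- **Unseen view:** the picture limit blocked a last close-up of the jaw against the block.

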